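# Complete the pair of spice jars in the door rack

## Task

The chrome rack on the pantry door should hold one jar of the yellow spice and one jar of the green herb, but only one jar is in it now. See which kind is missing, take one jar of that kind from the shelf and set it down gently, standing upright, in the rack's empty place. Leave the jar already in the rack, the other jars, the butter dish, the egg tray and the tongs where they are.

Things in the scene. Friction and masses are not known exactly. Their poses are not given: they have to be found in the camera images.
- rack: fixed chrome wire rack on the open door at the left, 224 x 78 mm. Origin: centre of its floor, level with the shelf (height 0). x runs along the door, y into the door, whose inner face is 42 mm from the origin and whose top is 90 mm high (rack hooks: 96 mm). 34 mm high wire rails surround it and a cross-wire as high at x = 0 parts two places, each 106 mm (x) by 70 mm (y) inside
- bay_a (a point): centre of the floor of one of the rack's two places (rack x = -55 mm), the one further from the door hinge, nearer the robot
- bay_b (a point): centre of the floor of the other place (rack x = +55 mm), nearer the door hinge
- yellow_1: one of four equal glass jars, 50 mm across, 86 mm tall, upright, about 0.2 kg, with a fixed red screw-top lid 52 mm across (the widest part, grip here) from height 67 to 86 mm. Holds the yellow spice: yellow filling in the glass, yellow dot on the lid. Origin: centre of its underside, z up. Stands on the shelf (height 0) or in the rack, at random
- yellow_2: one of four equal glass jars, 50 mm across, 86 mm tall, upright, about 0.2 kg, with a fixed red screw-top lid 52 mm across (the widest part, grip here) from height 67 to 86 mm. Holds the yellow spice: yellow filling in the glass, yellow dot on the lid. Origin: centre of its underside, z up. Stands on the shelf (height 0) or in the rack, at random
- green_1: one of four equal glass jars, 50 mm across, 86 mm tall, upright, about 0.2 kg, with a fixed red screw-top lid 52 mm across (the widest part, grip here) from height 67 to 86 mm. Holds the green herb: dark green filling in the glass, dark green dot on the lid. Origin: centre of its underside, z up. Stands on the shelf (height 0) or in the rack, at random
- green_2: one of four equal glass jars, 50 mm across, 86 mm tall, upright, about 0.2 kg, with a fixed red screw-top lid 52 mm across (the widest part, grip here) from height 67 to 86 mm. Holds the green herb: dark green filling in the glass, dark green dot on the lid. Origin: centre of its underside, z up. Stands on the shelf (height 0) or in the rack, at random
- butter_dish: white ceramic butter dish with blue cover and knob, 110 x 170 x 80 mm high, on the shelf; origin: centre of its underside
- egg_tray: white plastic egg tray with five brown eggs, 100 x 150 mm, 66 mm high with eggs; origin: centre of its underside
- tongs: stainless steel tongs lying on the shelf along their own x, 250 mm long, about 60 mm wide, 24 mm high; origin: their middle, at shelf level
There are look-alikes about, which are no part of the job. What is shaped like the green_1 but blue or purple is not meant. Leave any purple look-alike of the green_2 alone.

How it is judged:
By the outcome, as a careful person would: the job done as asked, in the order asked, and still so for the second after the job is handed in, with the robot touching nothing.
It also fails if it takes over 38 s, if anything falls off the work surface, if the arm or the gripper's body presses on something with over 40 N, if the wrist force passes 120 N, or if a joint passes its speed limit or range.

## Robot

A 7-joint arm with a two-finger parallel gripper is mounted at the origin on the work surface. World frame = base frame: x ahead of the robot, y to its left, z up, the work surface at z = 0. Lengths are in m, angles in rad, forces in N, time in s.
With the tool pointing down it reaches from about 0.35 to 0.9 m from the base axis. Payload 19.9 kg.
Tool frame: the origin (TCP) lies between the finger pads; the fingertips stand 22 mm ahead of it and the grasp point (between the pads) lies 3 mm ahead of it; z points along the fingers, y is the line along which they close (so a half turn about z gives the same grasp; the last joint's range is limited). The gripper opens to 94 mm and grips with 3 to 60 N. Pads are 16 mm wide; open, the fingers measure 119 mm over their backs; the gripper's body (75 mm by 177 mm) begins 78 mm behind the grasp point.
Start: joints at [1.177, 0.417, -0.01, 1.614, 0.005, 1.111, -0.053], TCP at [0.215, -0.587, 0.227] pointing down, gripper open.
Joint ranges: [-2.81, 2.81], [-0.39, 2.02], [-1.27, 1.25], [0.06, 2.57], [-1.19, 4.33], [0.19, 2], [-2.82, 2.82]. Speed limits (rad/s): [1.89, 1.89, 2.39, 2.39, 3.01, 3.01, 3.01].

## Interface

Orientations are given as a rotation vector (axis times angle).
In Python, from workcell import env gives the robot as it stands.
- The arm moves only by the shell command python3 -m crank 'ROWS' [FORCE]. ROWS is JSON, a list of rows, each a list of 3 entries, a list of its own where there are three numbers: the shift along the tool's x, y, z in cm, then the turn about the tool's z in degrees, then the opening, from 0 (shut) to 1 (fully open). In form: [[[tx, ty, tz], yaw, claw], ...]. A call has 1 to 10 rows; each row shifts and turns the commanded pose from where the row before left it, along the tool's axes as they then stand; what a row does not reach is not made up. A row lasts 1/8 s, in which the tool goes at most 62.5 mm and 10.7 degrees, less where a joint would pass 70% of its speed; a pose out of reach is approached as far as the arm can. A call with a gripper value outside its range is refused whole. The fingers move at their own pace and stop on an object; FORCE is the grip in N (left out, the last holds). Time passes only in rows, so rows that do not move let the fingers close. It gives the time, the measured TCP pose, the force, the opening and the grip force at its end, in the units of the state.
- env.get_state(): the state, without advancing time (a new reading comes with each control period).
- env.read_camera(name): name is "side" or "top"; returns the picture (400x640x3 uint8, red, green, blue); there is no depth.
- env.camera_info(name): a dict with "K" (3x3 intrinsics, pixels), "xyz" and "attitude" of the camera in the world. Camera axes: x right, y down, z forward; pixel columns grow to the right and rows downward; lengths in m; the calibration is good to about 2 mm. A picture is of the moment at which its call begins. camera_info takes no time and is no camera call.
- env.hand_in(): hands the job in; it is judged then, once.
The state is a dict: "t": time; "joint_pos": joint angles; "qd": joint speeds; "effort": joint torques, N m; "eef_pos": TCP position; "tcp_rot": TCP orientation; "force": force on the tool from outside, world axes, zero at the start; "moment": the same for the moment, N m; "width": opening from 0.0 (shut) to 1.0 (fully open); "finger_force": force on a finger pad.
Only numpy, scipy, OpenCV 4.12 (cv2) and the standard library are available. Lean on these libraries where they do the work, as an engineer would, in place of code of your own. Each camera call takes 0.05 s, during which the arm holds its last target. There are 200 camera calls.

## Working session

There is one attempt and no reset: what is moved stays moved. The work goes in short steps, Python scripts to look and compute and a shell command to move; the robot and the scene stay as the last step left them, time stands still between calls to the robot, and variables do not carry over. Pictures are saved under pics/ and viewed, at most 10 in all, crops included, and the job is handed in when it is done.

```bash
mkdir -p pics; python3 - <<'E'
from workcell import env
import cv2
for n in("top","side"):
    cv2.imwrite(f"pics/{n}0.png",env.read_camera(n)[:,:,::-1]); i=env.camera_info(n); print(n,i)
s=env.get_state();print(s)
E
```

```text
top {'K': array([[467.05270295,   0.        , 316.45702294],
       [  0.        , 467.05270295, 206.50675246],
       [  0.        ,   0.        ,   1.        ]]), 'xyz': array([ 0.41141738, -0.01299997,  1.42607461]), 'attitude': array([-2.16128716,  2.18803518, -0.12141207])}
side {'K': array([[396.37577179,   0.        , 318.88312849],
       [  0.        , 396.37577179, 195.87840179],
       [  0.        ,   0.        ,   1.        ]]), 'xyz': array([ 0.53919752, -0.79898252,  0.52793414]), 'attitude': array([-2.13924512,  0.07876212, -0.0099125 ])}
{'t': 0.1, 'joint_pos': array([ 1.17748381,  0.41791332, -0.01035698,  1.61409514,  0.00467237,
        1.11068723, -0.05298001]), 'qd': array([-0.00087783, -0.00053158,  0.00113834, -0.00176053, -0.00024421,
       -0.00072795,  0.00172112]), 'effort': array([ 9.89337968e-04, -8.52582765e+01,  6.39513899e-01, -4.26696646e+01,
       -4.90133115e-02,  1.64650998e-02,  4.85774706e-05]), 'eef_pos': array([ 0.21529874, -0.58642082,  0.22689609]), 'tcp_rot': array([-3.09205614e+00, -5.49696054e-01,  3.55112580e-04]), 'force': array([0.1658734 , 0.21027565, 0.1859009 ]), 'moment': array([-0.00300152, -0.00706117,  0.02298094]), 'finger_force': 0.0, 'width': 0.9958348946042986}
```

View pics/top0.png

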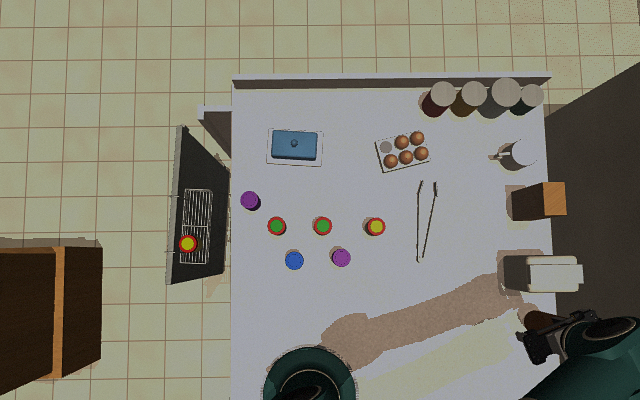

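View pics/side0.png

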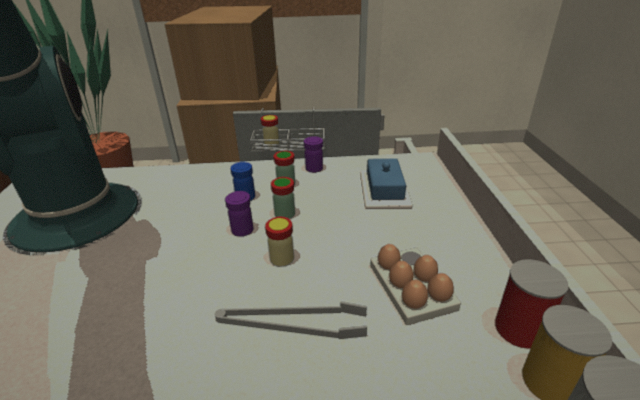

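The top view shows a yellow jar (188,244) in the rack's near place (bay_a). Bay_b, around (198,210), is empty, so green is missing.
Lookalikes: green lids at (277,226) and (322,226), yellow (375,227), purple (250,200) and (341,257), blue (294,260). Only the two with green dots fit, so I'll check those in a crop.

```bash
cat > h.py <<'E'
from workcell import env
import numpy as np, cv2
from scipy.spatial.transform import Rotation as R
def world(n,u,v,z):
    i=env.camera_info(n);d=R.from_rotvec(i["attitude"]).apply(np.linalg.inv(i["K"])@[u,v,1]);p=i["xyz"]
    return p+d*(z-p[2])/d[2]
def pix(n,P):
    i=env.camera_info(n);q=i["K"]@R.from_rotvec(i["attitude"]).inv().apply(np.array(P)-i["xyz"]);return q[:2]/q[2]
E
python3 - <<'E'
import cv2
from h import *
a=cv2.imread("pics/top0.png")[170:280,160:360]
cv2.imwrite("pics/crop.png",cv2.resize(a,None,fx=4,fy=4,interpolation=cv2.INTER_CUBIC))
for u,v in((250,200),(277,226),(322.5,226),(375,227),(294,260),(341,257),(188,244)):print(u,v,world("top",u,v,.086).round(4))
E
```

```text
250 200 [0.568  0.1632 0.086 ]
277 226 [0.492  0.0857 0.086 ]
322.5 226 [ 0.4904 -0.0449  0.086 ]
375 227 [ 0.4857 -0.1958  0.086 ]
294 260 [0.3945 0.0377 0.086 ]
341 257 [ 0.4012 -0.0965  0.086 ]
188 244 [0.4437 0.3396 0.086 ]
```

View pics/crop.png

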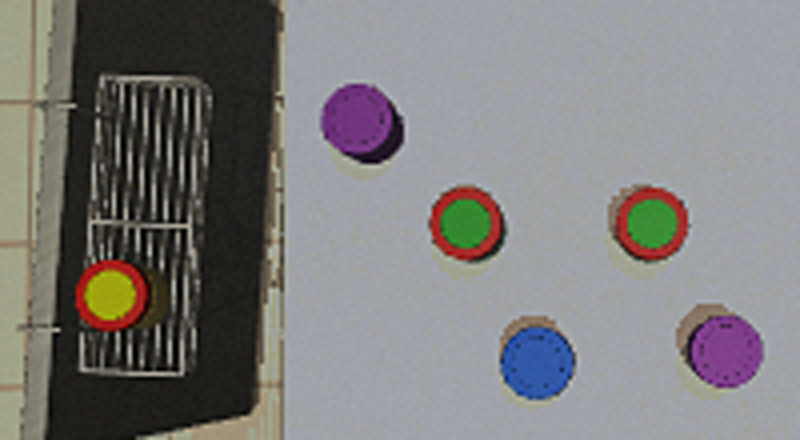

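The crop confirms two green-dot red-lid jars, at (277,226) and (322.5,226). Next I'll zoom in on the rack.

```bash
python3 - <<'E'
import cv2
a=cv2.imread("pics/top0.png")[183:272,172:222]
cv2.imwrite("pics/rack.png",cv2.resize(a,None,fx=6.7,fy=6.7,interpolation=cv2.INTER_CUBIC))
E
```

```text
(no output)
```

View pics/rack.png

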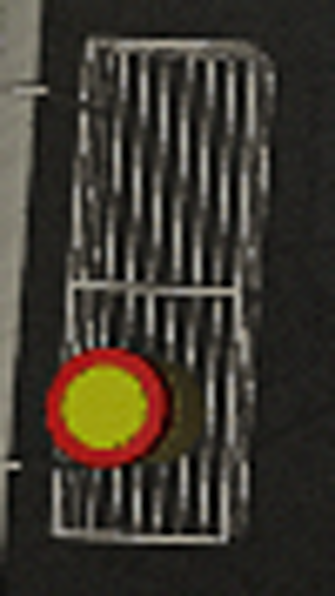

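The rack's top rail corners in the zoom are NL (55,535), NR (228,541), cross-wire (72,286)–(238,292) and FL (92,42). Bay_b is clear.

```bash
python3 - <<'E'
from h import *
from scipy.optimize import least_squares as LS
px=np.array([(55,535),(228,541),(72,286),(238,292),(92,42)])/6.7+[172-.43,183-.43]
L=np.array([(-112,39),(-112,-39),(0,39),(0,-39),(112,39)])/1e3
W=np.array([world("top",*p,.034)[:2] for p in px])
def T(q,P):c,s=np.cos(q[2]),np.sin(q[2]);return P@np.array([[c,s],[-s,c]])+q[:2]
f=LS(lambda q:(T(q,L)-W).ravel(),[.5,.35,0])
print(f.x.round(4),f.x[2]*57.3,(f.fun.reshape(-1,2)*1e3).round(1))
print("a,b",T(f.x,np.array([(-.055,0),(.055,0)])).round(4))
# jar refine: lid center by red/green mask
import cv2
im=cv2.imread("pics/top0.png");hsv=cv2.cvtColor(im,cv2.COLOR_BGR2HSV)
for n,(u,v) in dict(g1=(277,226),g2=(322,226),yr=(188,244)).items():
    m=np.zeros(im.shape[:2],np.uint8);cv2.circle(m,(u,v),14,255,-1)
    k=(hsv[...,1]>150)&(hsv[...,2]>90)&(m>0);k=k.astype(np.uint8)
    c,r=cv2.minEnclosingCircle(cv2.findNonZero(k));mm=cv2.moments(k,True)
    c2=(mm['m10']/mm['m00'],mm['m01']/mm['m00']);print(n,c2,c,r,world("top",*c2,.084).round(4))
s=env.get_state();M=R.from_rotvec(s['tcp_rot']).as_matrix();print(M.round(3))
print(pix("side",[.492,.086,0]),pix("side",[.490,-.045,0]))
E
```

```text
[ 0.4993  0.3329 -0.0551] -3.156491677076335 [[-1.5  1.3]
 [-2.2 -0.5]
 [ 0.6  0.8]
 [-0.1 -3.5]
 [ 3.2  1.8]]
a,b [[0.4444 0.3359]
 [0.5542 0.3298]]
g1 (276.0386266094421, 225.45922746781116) (276.0, 225.5) 8.846003532409668 [0.4938 0.0886 0.084 ]
g2 (322.495867768595, 225.45867768595042) (322.5, 225.5) 8.860122680664062 [ 0.4921 -0.0449  0.084 ]
yr (187.29365079365078, 243.37698412698413) (187.28260803222656, 243.56521606445312) 9.087082862854004 [0.4456 0.3422 0.084 ]
[[ 0.939  0.345 -0.   ]
 [ 0.345 -0.939  0.001]
 [-0.    -0.001 -1.   ]]
[284.91316807 184.74766121] [283.39219913 213.88538102]
```

```bash
cat > go.py <<'E'
import sys
from h import *
x,y,z,h=map(float,sys.argv[1:5])
s=env.get_state();M=R.from_rotvec(s['tcp_rot']).as_matrix()
print("t",s['t'],"pos",s['eef_pos'].round(4),"shift cm",(M.T@(np.array([x,y,z])-s['eef_pos'])*100).round(2),"yaw",round(-(h-np.degrees(np.arctan2(M[1,1],M[0,1]))),2),"tilt",M[:,2].round(3),"F",s['force'].round(1),"w",s['width'],"ff",s['finger_force'],"q",s['joint_pos'].round(2))
E
python3 -m crank '[[[3.1,-3.4,0],0,1],[[3.1,-3.4,0],0,1],[[3.1,-3.4,0],0,1],[[3.1,-3.4,0],0,1],[[3.1,-3.4,0],0,1],[[3.1,-3.4,0],0,1],[[3.1,-3.4,0],0,1],[[3.1,-3.4,0],0,1]]'
python3 -m crank '[[[0,0,0],-9.5,1],[[0,0,0],-9.5,1],[[0,0,0],-9.5,1],[[0,0,0],-9.5,1],[[0,0,0],-9.5,1],[[0,0,0],-9.5,1],[[0,0,0],-9.5,1],[[0,0,0],0,1]]'
python3 go.py .4938 .0886 .2 -3.2
```

```text
t: 1.1
eef_pos: [0.3547, -0.2444, 0.2274]
tcp_rot: [-3.093, -0.55, 0.0]
force: [0.6, 0.2, -0.2]
width: 1.0
finger_force: 0.0
t: 2.1
eef_pos: [0.3543, -0.2458, 0.2273]
tcp_rot: [-2.286, -2.154, 0.0]
force: [0.6, -0.2, -0.7]
width: 0.999
finger_force: 0.0
t 2.1 pos [ 0.3543 -0.2458  0.2273] shift cm [34.21 11.95  2.73] yaw -0.19 tilt [-0.  0. -1.] F [ 0.6 -0.2 -0.7] w 0.9991364745506303 ff 0.0 q [ 0.82  0.08 -0.29  2.06  0.03  1.01  0.45]
```

```bash
python3 -m crank '[[[4.3,1.5,0],0,1],[[4.3,1.5,0],0,1],[[4.3,1.5,0],0,1],[[4.3,1.5,0],0,1],[[4.3,1.5,0],0,1],[[4.3,1.5,0],0,1],[[4.3,1.5,0],0,1],[[4.1,1.5,0],0,1],[[0,0,0],0,1],[[0,0,0],0,1]]'
python3 go.py .4938 .0886 .079 -3.2
python3 - <<'E'
from h import *
cv2.imwrite("pics/side1.png",cv2.resize(env.read_camera("side")[90:250,180:390,::-1],None,fx=3,fy=3))
E
```

```text
t: 3.35
eef_pos: [0.4939, 0.088, 0.2271]
tcp_rot: [-2.288, -2.152, 0.001]
force: [0.7, -0.3, -0.7]
width: 1.002
finger_force: 0.0
t 3.35 pos [0.4939 0.088  0.2271] shift cm [ 0.06 -0.   14.81] yaw -0.3 tilt [-0.001 -0.    -1.   ] F [ 0.7 -0.3 -0.7] w 1.001532991143197 ff 0.0 q [ 0.3   0.25 -0.62  1.9   0.16  1.05 -0.45]
```

View pics/side1.png

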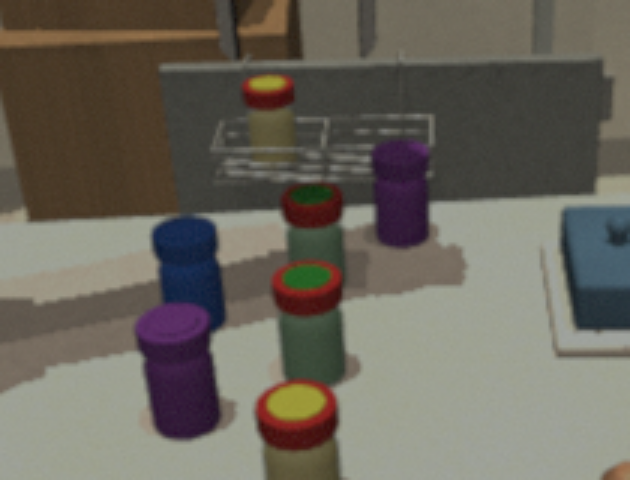

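```bash
python3 - <<'E'
from h import *
for P in([.447,.088,.205],[.541,.088,.205],[.494,.089,.086],[.492,-.045,.086]):
    p=pix("side",P);print(P,p.round(1),((p-[180,90])*3).round())
E
```

```text
[0.447, 0.088, 0.205] [259.2 109.4] [238.  58.]
[0.541, 0.088, 0.205] [299.9 107.6] [360.  53.]
[0.494, 0.089, 0.086] [283.3 154.4] [310. 193.]
[0.492, -0.045, 0.086] [281.5 181.8] [304. 276.]
```

The side crop shows the fingertips at (238,58) and (360,53), straddling the green jar's lid at (312,193), as predicted. Descending.

```bash
python3 -m crank '[[[0,0,3],0,1],[[0,0,3],0,1],[[0,0,3],0,1],[[0,0,3],0,1],[[0,0,1.6],0,1],[[0,0,1.2],0,1],[[0,0,0],0,1]]'
python3 go.py .4938 .0886 .079 -3.2
python3 -m crank '[[[0,0,0],0,0.4],[[0,0,0],0,0.4],[[0,0,0],0,0.4],[[0,0,0],0,0.4],[[0,0,0],0,0.4],[[0,0,0],0,0.4]]' 15
python3 go.py .4938 .0886 .2 -3.2
```

```text
t: 4.28
eef_pos: [0.4941, 0.0883, 0.0793]
tcp_rot: [-2.286, -2.155, 0.001]
force: [0.2, 0.4, -0.4]
width: 0.998
finger_force: 0.0
t 4.275 pos [0.4941 0.0883 0.0793] shift cm [ 0.02 -0.03  0.03] yaw -0.17 tilt [-0. -0. -1.] F [ 0.2  0.4 -0.4] w 0.9977371026317683 ff 0.0 q [ 0.21  0.46 -0.54  2.02  0.34  0.75 -0.6 ]
t: 5.03
eef_pos: [0.4942, 0.0885, 0.0795]
tcp_rot: [-2.285, -2.156, -0.0]
force: [-0.6, 0.3, 2.0]
width: 0.552
finger_force: 15.0
t 5.025 pos [0.4942 0.0885 0.0795] shift cm [ 1.000e-02 -4.000e-02 -1.205e+01] yaw -0.14 tilt [ 0.  0. -1.] F [-0.6  0.3  2. ] w 0.5519197623038331 ff 15.000264644622803 q [ 0.21  0.46 -0.54  2.02  0.34  0.75 -0.6 ]
```

```bash
python3 -m crank '[[[0,0,-1],0,0.4],[[0,0,-2],0,0.4],[[0,0,-3],0,0.4],[[0,0,-3],0,0.4],[[0,0,-3],0,0.4],[[0,0,-1],0,0.4],[[0,0,0],0,0.4]]'
python3 go.py .5535 .331 .21 -3.2
```

```text
t: 5.9
eef_pos: [0.4942, 0.0884, 0.2095]
tcp_rot: [2.285, 2.155, 0.0]
force: [-0.2, -0.9, -3.0]
width: 0.548
finger_force: 15.0
t 5.9 pos [0.4942 0.0884 0.2095] shift cm [24.57  4.5  -0.05] yaw -0.16 tilt [ 0. -0. -1.] F [-0.2 -0.9 -3. ] w 0.547943214393919 ff 14.999736696481705 q [ 0.3   0.27 -0.62  1.92  0.18  1.01 -0.46]
```

```bash
python3 -m crank '[[[2,0.4,0],0,0.4],[[3.7,0.7,0],0,0.4],[[3.7,0.7,0],0,0.4],[[3.7,0.7,0],0,0.4],[[3.7,0.7,0],0,0.4],[[3.7,0.6,0],0,0.4],[[2.9,0.5,0],0,0.4],[[1.2,0.2,0],0,0.4],[[0,0,0],0,0.4],[[0,0,0],0,0.4]]'
python3 go.py .5535 .331 .0795 -3.2
python3 - <<'E'
from h import *
a=env.read_camera("side")[60:180,220:360,::-1];b=env.read_camera("top")[170:290,150:290,::-1]
cv2.imwrite("pics/above.png",cv2.resize(np.hstack([a,b]),None,fx=2.8,fy=2.8,interpolation=cv2.INTER_CUBIC))
print(pix("side",[.5535,.331,.13]),pix("side",[.5535,.331,0]))
E
```

```text
t: 7.15
eef_pos: [0.5535, 0.3301, 0.2091]
tcp_rot: [2.286, 2.154, -0.001]
force: [-0.8, 0.5, -3.2]
width: 0.553
finger_force: 15.0
t 7.15 pos [0.5535 0.3301 0.2091] shift cm [ 1.000e-01 -1.000e-02  1.296e+01] yaw -0.2 tilt [-0.    -0.001 -1.   ] F [-0.8  0.5 -3.2] w 0.5525525769664159 ff 14.999673664569855 q [-0.14  0.54 -0.63  1.56  0.34  1.15 -0.9 ]
[303.71591737 102.98402809] [305.57132769 143.34902148]
```

View pics/above.png

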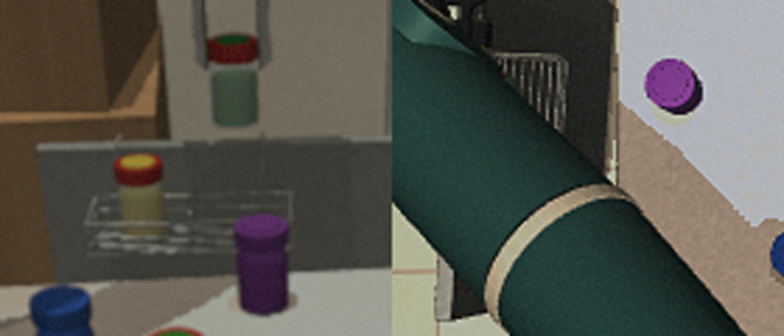

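The green jar hangs at crop (235,80) above bay_b, whose rails run from about column 191 to 293. I'll check the rack fit against this side view before lowering.

```bash
python3 - <<'E'
from h import *
a=cv2.imread("pics/side0.png")[100:170,235:340]
cv2.imwrite("pics/sr.png",cv2.resize(a,None,fx=7,fy=7,interpolation=cv2.INTER_CUBIC))
c,s=np.cos(-.0551),np.sin(-.0551)
for x,y in((-.11,-.037),(0,-.037),(.11,-.037),(-.11,.037),(0,.037),(.11,.037)):
    P=[.4993+c*x-s*y,.3329+s*x+c*y,.034];print(x,y,((pix("side",P)-[235,100])*7).round())
E
```

```text
-0.11 -0.037 [105. 278.]
0 -0.037 [362. 272.]
0.11 -0.037 [619. 266.]
-0.11 0.037 [128. 209.]
0 0.037 [372. 203.]
0.11 0.037 [617. 197.]
```

View pics/sr.png

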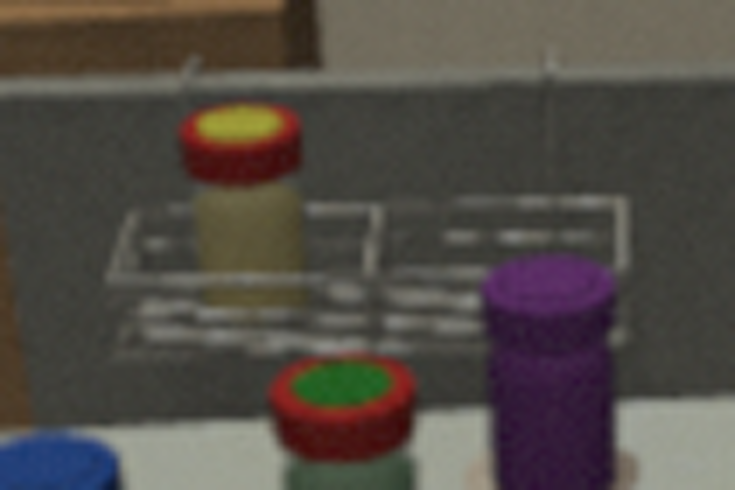

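The predicted rack corners match the side view to about 2 mm. Lowering.

```bash
python3 -m crank '[[[0,0.2,2],0,0.4],[[0,0,3],0,0.4],[[0,0,3],0,0.4],[[0,0,2],0,0.4],[[0,0,1.2],0,0.4],[[0,0,0.6],0,0.4],[[0,0,0.3],0,0.4],[[0,0,0.2],0,0.4],[[0,0,0],0,0.4]]'
python3 go.py .555 .330 .0795 -3.2
```

```text
t: 8.38
eef_pos: [0.5556, 0.3314, 0.0868]
tcp_rot: [2.285, 2.156, 0.001]
force: [-0.1, -0.1, -1.2]
width: 0.549
finger_force: 15.0
t 8.375 pos [0.5556 0.3314 0.0868] shift cm [-0.15 -0.05  0.73] yaw -0.14 tilt [ 0.  0. -1.] F [-0.1 -0.1 -1.2] w 0.5490454689099169 ff 14.999751448631287 q [-0.18  0.68 -0.57  1.65  0.43  0.94 -0.97]
```

```bash
for i in 1; do python3 -m crank '[[[0,0,0.2],0,0.4],[[0,0,0],0,0.4],[[0,0,0],0,0.4]]'; done; python3 go.py .555 .330 .0795 -3.2
```

```text
t: 8.75
eef_pos: [0.5554, 0.3314, 0.0845]
tcp_rot: [-2.285, -2.156, -0.0]
force: [-0.1, -0.5, -2.0]
width: 0.549
finger_force: 15.0
t 8.75 pos [0.5554 0.3314 0.0845] shift cm [-0.14 -0.04  0.5 ] yaw -0.14 tilt [-0.  0. -1.] F [-0.1 -0.5 -2. ] w 0.5486687290570512 ff 14.999737590551376 q [-0.18  0.68 -0.57  1.65  0.43  0.94 -0.97]
```

```bash
python3 -m crank '[[[0,0,0.1],0,0.4],[[0,0,0.1],0,0.4],[[0,0,0],0,0.4]]';python3 -m crank '[[[0,0,0.1],0,0.4],[[0,0,0],0,0.4]]'; python3 -m crank '[[[0,0,0.1],0,0.4],[[0,0,0],0,0.4]]'
```

```text
t: 9.12
eef_pos: [0.5554, 0.3313, 0.0823]
tcp_rot: [-2.285, -2.156, 0.0]
force: [0.5, 0.8, -2.6]
width: 0.553
finger_force: 15.0
t: 9.38
eef_pos: [0.5554, 0.3314, 0.0814]
tcp_rot: [-2.285, -2.156, 0.0]
force: [0.6, -0.2, -2.3]
width: 0.547
finger_force: 15.0
t: 9.62
eef_pos: [0.5554, 0.3314, 0.0804]
tcp_rot: [-2.285, -2.156, 0.0]
force: [0.2, 1.0, -2.3]
width: 0.549
finger_force: 15.0
```

```bash
python3 -m crank '[[[0,0,0.1],0,0.4],[[0,0,0],0,0.4]]';python3 -m crank '[[[0,0,0.1],0,0.4],[[0,0,0],0,0.4]]'
```

```text
t: 9.88
eef_pos: [0.5555, 0.3314, 0.0796]
tcp_rot: [-2.285, -2.156, -0.0]
force: [-0.8, -0.5, 0.1]
width: 0.547
finger_force: 15.0
t: 10.12
eef_pos: [0.5556, 0.3317, 0.0795]
tcp_rot: [2.285, 2.156, 0.001]
force: [-4.6, -2.9, 15.1]
width: 0.547
finger_force: 15.0
```

Contact, at the expected height. I'll ease off 1 mm, open and rise.

```bash
python3 -m crank '[[[0,0,-0.1],0,0.4],[[0,0,0],0,0.4],[[0,0,0],0,0.6],[[0,0,0],0,0.7],[[0,0,0],0,0.85],[[0,0,0],0,0.85],[[0,0,0],0,0.85]]'
python3 -m crank '[[[0,0,-0.5],0,0.85],[[0,0,-1.5],0,0.85],[[0,0,-3],0,0.85],[[0,0,-3],0,0.85],[[0,0,-3],0,0.85],[[0,0,-3],0,0.85]]'
python3 -m crank '[[[-3,0,0],0,0.85],[[-3.5,0,0],0,0.85],[[-3.5,0,0],0,0.85],[[-3.5,0,0],0,0.85],[[-3.5,0,0],0,0.85],[[-3.5,0,0],0,0.85],[[-3.5,0,0],0,0.85],[[-3.5,0,0],0,0.85],[[-3.5,0,0],0,0.85],[[0,0,0],0,0.85]]'
python3 - <<'E'
from h import *
a=env.read_camera("side")[60:230,200:340,::-1];b=env.read_camera("top")[150:320,160:300,::-1]
cv2.imwrite("pics/end.png",cv2.resize(np.hstack([a,b]),None,fx=2.8,fy=2.8,interpolation=cv2.INTER_CUBIC))
E
```

```text
t: 11.0
eef_pos: [0.5555, 0.3314, 0.0795]
tcp_rot: [-2.285, -2.156, -0.0]
force: [-0.4, 1.4, 0.4]
width: 0.846
finger_force: 0.0
t: 11.75
eef_pos: [0.5554, 0.3315, 0.2217]
tcp_rot: [2.285, 2.156, 0.002]
force: [0.7, -0.1, -0.5]
width: 0.853
finger_force: 0.0
t: 13.0
eef_pos: [0.5375, 0.0194, 0.2204]
tcp_rot: [2.288, 2.151, -0.0]
force: [0.9, 1.0, -0.3]
width: 0.848
finger_force: 0.0
```

View pics/end.png

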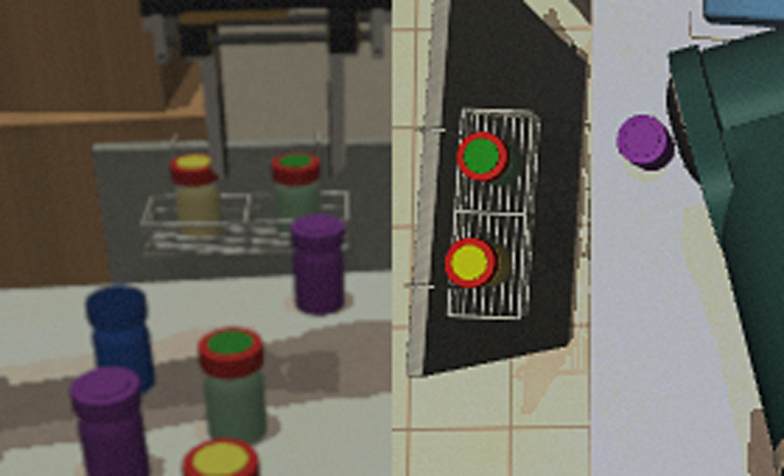

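The green jar stands upright in bay_b (top crop 482,156), next to the yellow jar (470,262), which is where it was. The gripper is clear and the other jars in view haven't moved.

```bash
python3 -c "
from workcell import env
print(env.hand_in())"
```

```text
the job is handed in; nothing more can be done
None
```

The missing kind was the green herb: one green jar now stands upright in the rack's empty place (bay_b) beside the untouched yellow jar, and the job was handed in at about 13 s.

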